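# Set out the calibration standards by size and colour

### The job

Set out the calibration standards for the spectrometer: stand each of the four bottles with an orange or blue cap in the holder that matches it in both size and colour, flat on the holder's floor. Keep the bottles upright all the while, and leave the white-capped bottle and the porcelain bowl where they stand.

Things in the scene. Friction and masses are not known exactly. Their poses are not given: they have to be found in the camera images.
- bottle_large_orange: Large round white plastic bottle with orange screw cap and a band of the same colour near its foot, loose, standing upright on the bench. Straight cylindrical body 54 mm in diameter up to 75 mm; the narrower cap is 44 mm in diameter; 100 mm tall overall; about 200 g (varies). Origin: centre of its underside; z up through the cap. Round, so its yaw means nothing.
- bottle_large_blue: Large round white plastic bottle with blue screw cap and a band of the same colour near its foot, loose, standing upright on the bench. Straight cylindrical body 54 mm in diameter up to 75 mm; the narrower cap is 44 mm in diameter; 100 mm tall overall; about 200 g (varies). Origin: centre of its underside; z up through the cap. Round, so its yaw means nothing.
- bottle_small_orange: Small round white plastic bottle with orange screw cap and a band of the same colour near its foot, loose, standing upright on the bench. Straight cylindrical body 34 mm in diameter up to 55 mm; the narrower cap is 28 mm in diameter; 80 mm tall overall; about 70 g (varies). Origin: centre of its underside; z up through the cap. Round, so its yaw means nothing.
- bottle_small_blue: Small round white plastic bottle with blue screw cap and a band of the same colour near its foot, loose, standing upright on the bench. Straight cylindrical body 34 mm in diameter up to 55 mm; the narrower cap is 28 mm in diameter; 80 mm tall overall; about 70 g (varies). Origin: centre of its underside; z up through the cap. Round, so its yaw means nothing.
- bottle_white: Medium round white plastic bottle with a white cap and no coloured parts, loose, standing on the bench: 44 mm in diameter, 90 mm tall, cap 36 mm across. It has no holder and stays where it is. Origin: centre of its underside, z up.
- holder_large_orange: Large orange round bottle holder: a shallow open plastic cup with a grey disc on its floor, fixed to the bench (in a different place each time). Outside diameter 80 mm, inside diameter 72 mm, rim 14 mm above the bench, inner floor 5 mm above the bench. For the large bottle (54 mm) with the orange cap. Origin: centre of its underside at bench level, z up.
- holder_large_blue: Large blue round bottle holder: a shallow open plastic cup with a grey disc on its floor, fixed to the bench (in a different place each time). Outside diameter 80 mm, inside diameter 72 mm, rim 14 mm above the bench, inner floor 5 mm above the bench. For the large bottle (54 mm) with the blue cap. Origin: centre of its underside at bench level, z up.
- holder_small_orange: Small orange round bottle holder: a shallow open plastic cup with a grey disc on its floor, fixed to the bench (in a different place each time). Outside diameter 58 mm, inside diameter 50 mm, rim 14 mm above the bench, inner floor 5 mm above the bench. For the small bottle (34 mm) with the orange cap. Origin: centre of its underside at bench level, z up.
- holder_small_blue: Small blue round bottle holder: a shallow open plastic cup with a grey disc on its floor, fixed to the bench (in a different place each time). Outside diameter 58 mm, inside diameter 50 mm, rim 14 mm above the bench, inner floor 5 mm above the bench. For the small bottle (34 mm) with the blue cap. Origin: centre of its underside at bench level, z up.
- dish: White porcelain bowl, empty, loose on the bench, about 76 mm across the rim and 28 mm tall; it stays where it is. Origin: centre of its underside, z up.
Not all that is in view belongs to the job. What is shaped like the bottle_large_orange but pink or yellow is not meant.

How it is judged:
By the outcome, as a careful person would: the job done as asked, in the order asked, and still so for the second after the job is handed in, with the robot touching nothing.
It also fails if it takes over 99 s, if anything falls off the work surface, if the arm or the gripper's body presses on something with over 40 N, if the wrist force passes 120 N, or if a joint passes its speed limit or range.

### The arm

A 7-joint arm with a two-finger parallel gripper is mounted at the origin on the work surface. World frame = base frame: x ahead of the robot, y to its left, z up, the work surface at z = 0. Lengths are in m, angles in rad, forces in N, time in s.
With the tool pointing down it reaches from about 0.4 to 0.9 m from the base axis. Payload 5.5 kg.
Tool frame: the origin (TCP) lies on the centre line of the jaws, within the pads' length; the fingertips stand 22 mm ahead of it and the grasp point (between the pads) lies 3 mm ahead of it; z points along the fingers, y is the line along which they close (so a half turn about z gives the same grasp; the last joint's range is limited). The gripper opens to 92 mm and grips with 3 to 60 N. Pads are 19 mm wide; open, the fingers measure 130 mm over their backs; the gripper's body (75 mm by 190 mm) begins 47 mm behind the grasp point.
Start: joints at [1.547, 0.501, -0.427, 1.55, 0.221, 1.138, -0.21], TCP at [0.184, -0.623, 0.249] pointing down, gripper open.
Joint ranges: [-2.88, 2.88], [-0.31, 2.03], [-1.54, 1.56], [0.2, 2.42], [-1.41, 4.55], [0.19, 2.02], [-2.57, 2.57]. Speed limits (rad/s): [2.57, 2.57, 3.14, 3.14, 3.14, 3.14, 3.14].

### API

Orientations are given as a unit quaternion [w, x, y, z].
In Python, from plant import robot gives the robot as it stands. The module is installed in compiled form; this text tells all that it offers.
- The arm moves only by the tool carry_out, never from a script. Its argument "moves" is a list of rows, each an object of numbers: "dx", "dy", "dz": the shift along the tool's x, y, z in m; "rx", "ry", "rz": the turn, a rotation vector about the tool's x, y, z in degrees; "jaw": the finger opening in m, from 0 to 0.0918. A call has 1 to 12 rows; each row is the pose to reach, as a shift and turn from the pose commanded when the call began, along the tool's axes at that moment; what a row does not reach only later rows make up. A row lasts 1/10 s, in which the tool goes at most 50 mm and 8.59 degrees, less where a joint would pass 70% of its speed; a pose out of reach is approached as far as the arm can. A call with a gripper value outside its range is refused whole. The fingers move at their own pace and stop on an object; "force" is the grip in N (left out, the last holds). Time passes only in rows, so rows that repeat a pose let the fingers close. It gives the time, the measured TCP pose, the force, the opening and the grip force at its end, in the units of the state.
- robot.sense(): the state, without advancing time (a new reading comes with each control period).
- robot.read_camera(name): name is "scene" or "top" or "wrist"; returns the picture (480x640x3 uint8, red, green, blue); there is no depth.
- robot.calibration(name): a dict with "K" (3x3 intrinsics, pixels), "xyz" and "rotation" of the camera in the world; the wrist camera has in their place "T_tool_cam" (4x4, takes a point from camera to tool coordinates, whose origin is the TCP and whose axes are the flange's). Camera axes: x right, y down, z forward; pixel columns grow to the right and rows downward; lengths in m; the calibration is good to about 2 mm. A picture is of the moment at which its call begins: read the wrist's pose just before it. calibration takes no time and is no camera call.
- robot.close_job(): hands the job in; it is judged then, once.
Trained networks look in the newest picture that a camera, given by its name, has taken for a name from the list of things; names that differ only in an ending like _2 or _b are one class to them, and where a whole thing is asked for, a point or a joint stands for the part that bears it (a point fixed in the world has none). Each returns a list of dicts, best first, with "confidence" (0 to 1); they miss things now and then, are a little off and sometimes report something else, mostly with a low value. They report only what shows in the picture. A call takes as long as a camera call. They do not tell look-alikes from the thing itself.
- robot.recognise(thing, camera): "xyz" ([x, y, z] in m, in world coordinates, good to about 4 mm: the middle of the surface that is visible of it).
- robot.trace(thing, camera): "region" (480x640 bool, what is visible of it).
- robot.mark_of(thing, camera): "xyz" ([x, y, z] in m, in world coordinates, good to about 4 mm: a listed point, or the origin of a listed thing).
The state is a dict: "time_s": time; "joint_positions": joint angles; "joint_velocities": joint speeds; "joint_torque": joint torques, N m; "ee_pos": TCP position; "orientation": TCP orientation; "force": force on the tool from outside, world axes, zero at the start; "wrist_torque": the same for the moment, N m; "width": opening from 0.0 (shut) to 1.0 (fully open); "gripper_force": force on a finger pad.
Only numpy, scipy, OpenCV 4.12 (cv2) and the standard library are available. Lean on these libraries where they do the work, as an engineer would, in place of code of your own. Each camera call takes 0.05 s, during which the arm holds its last target. There are 200 camera calls.

## Working session

There is one attempt and no reset: what is moved stays moved. The work goes in short steps, Python scripts to look and compute and a tool call to move; the robot and the scene stay as the last step left them, time stands still between calls to the robot, and variables do not carry over. Pictures are saved under pics/ and viewed, at most 14 in all, crops included, and the job is handed in when it is done.

Besides the shell and the picture viewer there is one more tool, called in YAML: its name, and indented under it one key for each argument. carry_out: Moves the arm, as the interface text tells. Its arguments: {"type":"object","properties":{"moves":{"type":"array"},"force":{"type":"number"}},"required":["moves"]}

```bash
mkdir -p pics; python3 - <<'E'
from plant import robot
import cv2,numpy as np
for c in("scene","top"):
    im=robot.read_camera(c);cv2.imwrite(f"pics/{c}0.png",im[:,:,::-1])
    for s in("large_orange","large_blue","small_orange","small_blue"):
        for k in("bottle_","holder_"):
            print(c,k+s,[(np.round(d["xyz"],3).tolist(),round(d["confidence"],2)) for d in robot.mark_of(k+s,c)[:3]])
    for t in("bottle_white","dish"):
        print(c,t,[(np.round(d["xyz"],3).tolist(),round(d["confidence"],2)) for d in robot.mark_of(t,c)[:3]])
s=robot.sense();print(s["ee_pos"],s["orientation"],s["time_s"])
print(robot.calibration("top"))
E
```

```text
scene bottle_large_orange [([0.383, -0.023, 0.001], 0.73), ([0.482, 0.002, -0.002], 0.71), ([0.366, 0.2, -0.002], 0.62)]
scene holder_large_orange [([0.686, -0.024, 0.003], 0.67)]
scene bottle_large_blue [([0.39, -0.289, 0.0], 0.95)]
scene holder_large_blue [([0.637, -0.197, 0.0], 0.94)]
scene bottle_small_orange [([0.446, -0.148, 0.004], 0.74)]
scene holder_small_orange [([0.644, 0.218, -0.002], 0.8)]
scene bottle_small_blue [([0.381, 0.3, 0.001], 0.7)]
scene holder_small_blue [([0.499, -0.41, 0.005], 0.9)]
scene bottle_white [([0.463, 0.16, 0.003], 0.61)]
scene dish [([0.508, 0.429, 0.008], 0.8)]
top bottle_large_orange [([0.48, -0.002, -0.002], 0.89), ([0.346, 0.113, -0.001], 0.83), ([0.365, 0.2, 0.003], 0.65)]
top holder_large_orange [([0.688, -0.02, 0.0], 0.78), ([0.388, -0.286, 0.002], 0.24)]
top bottle_large_blue [([0.389, -0.284, 0.003], 0.87)]
top holder_large_blue [([0.643, -0.202, -0.001], 0.64)]
top bottle_small_orange []
top holder_small_orange [([0.647, 0.221, -0.004], 0.92), ([0.448, -0.15, -0.001], 0.27)]
top bottle_small_blue [([0.381, 0.294, -0.002], 0.74), ([0.388, -0.287, 0.002], 0.55)]
top holder_small_blue [([0.499, -0.408, -0.0], 0.65)]
top bottle_white [([0.466, 0.164, 0.002], 0.74)]
top dish [([0.506, 0.426, 0.0], 0.88), ([0.499, -0.408, -0.001], 0.33)]
[ 0.1839264  -0.62344724  0.24873926] [2.56873976e-05 9.89732773e-01 1.42930185e-01 1.46185091e-05] 1.1
{'K': array([[485.99610976,   0.        , 316.99820706],
       [  0.        , 485.99610976, 246.10976231],
       [  0.        ,   0.        ,   1.        ]]), 'xyz': array([ 0.30890435, -0.00708061,  1.11738352]), 'rotation': array([ 0.06783857, -0.70324   ,  0.70507385, -0.06101064])}
```

View pics/top0.png

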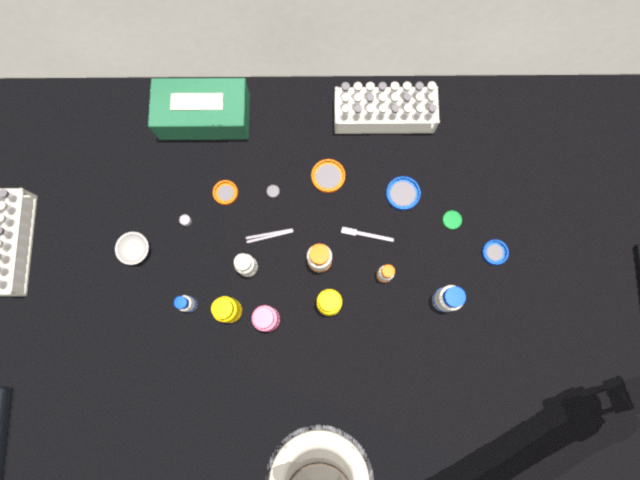

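View pics/scene0.png

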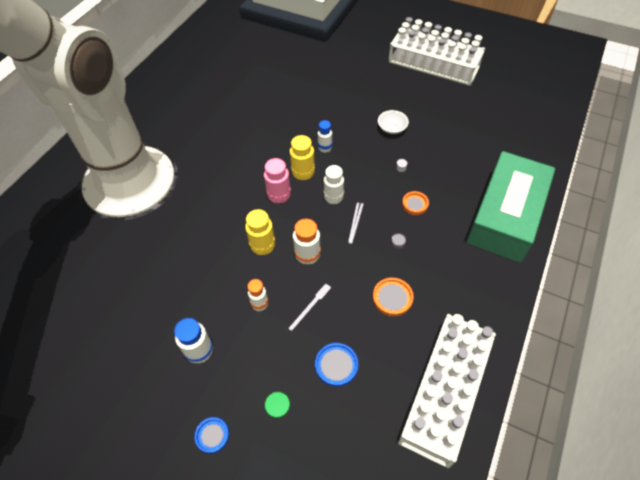

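The scene picture shows four bottles shaped like the large orange one:
- orange cap at scene (306,240), top (319,257)
- yellow at scene (260,232)
- yellow at scene (302,157)
- pink at scene (277,180)

The white-bodied bottle with the orange cap and foot band at (306,240), world about (0.481, 0), fits the description. I'll confirm it in an enlarged crop. The other three are all one colour.

```bash
python3 -c "
import cv2
a=cv2.imread('pics/scene0.png')
cv2.imwrite('pics/crop.png',cv2.resize(a[110:370,160:360],None,fx=2.3,fy=2.3,interpolation=cv2.INTER_CUBIC))"
```

```text
(no output)
```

View pics/crop.png

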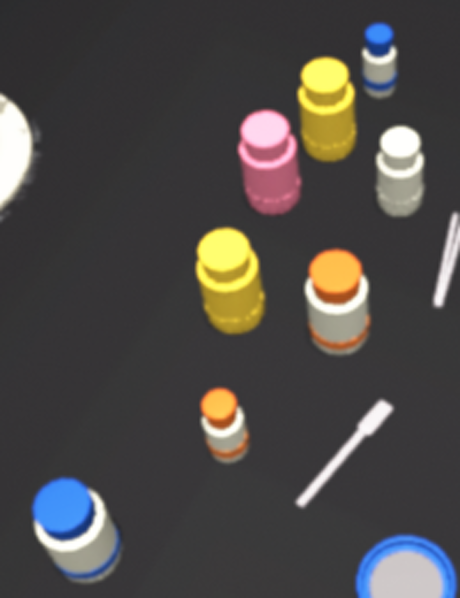

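carry_out:
  moves:
    - {"rz":8,"dz":-0.02}
    - {"rz":16.4,"dz":-0.02}
    - {"rz":16.4,"dz":-0.02}
  force: 25

```text
validation failed for argument at $.mo...
```

The crop confirms it: the white bottle with orange cap and band at crop (337,300) is the large orange one. The others are solid yellow or pink. The move call failed validation, so I'll retry with every key filled in.

carry_out:
  moves:
    - {"dx":0,"dy":0,"dz":-0.02,"rx":0,"ry":0,"rz":8,"jaw":0.091}
    - {"dx":0,"dy":0,"dz":-0.02,"rx":0,"ry":0,"rz":16.4,"jaw":0.091}
    - {"dx":0,"dy":0,"dz":-0.02,"rx":0,"ry":0,"rz":16.4,"jaw":0.091}
  force: 25

```text
time_s: 1.4
ee_pos: [0.1841, -0.6238, 0.2695]
orientation: [0.001, 1.0, -0.0, 0.0]
force: [0.4, -0.4, 1.2]
width: 0.993
gripper_force: 0.0
```

carry_out:
  moves:
    - {"dx":0.1,"dy":-0.17,"dz":0,"rx":0,"ry":0,"rz":0,"jaw":0.091}
    - {"dx":0.1,"dy":-0.17,"dz":0,"rx":0,"ry":0,"rz":0,"jaw":0.091}
    - {"dx":0.1,"dy":-0.17,"dz":0,"rx":0,"ry":0,"rz":0,"jaw":0.091}
    - {"dx":0.1,"dy":-0.17,"dz":0,"rx":0,"ry":0,"rz":0,"jaw":0.091}
    - {"dx":0.205,"dy":-0.338,"dz":0,"rx":0,"ry":0,"rz":0,"jaw":0.091}
    - {"dx":0.205,"dy":-0.338,"dz":0,"rx":0,"ry":0,"rz":0,"jaw":0.091}
    - {"dx":0.205,"dy":-0.338,"dz":0,"rx":0,"ry":0,"rz":0,"jaw":0.091}
    - {"dx":0.205,"dy":-0.338,"dz":0,"rx":0,"ry":0,"rz":0,"jaw":0.091}
    - {"dx":0.205,"dy":-0.338,"dz":0,"rx":0,"ry":0,"rz":0,"jaw":0.091}
    - {"dx":0.205,"dy":-0.338,"dz":0,"rx":0,"ry":0,"rz":0,"jaw":0.091}

```text
time_s: 2.4
ee_pos: [0.3892, -0.2842, 0.2687]
orientation: [0.0, 1.0, 0.004, -0.0]
force: [-0.4, -0.8, 0.8]
width: 0.993
gripper_force: 0.0
```

```bash
cat > w.py <<'E'
import sys,cv2,numpy as np
from plant import robot
def look(*things,cams=("wrist",),save=None):
    s=robot.sense();print("t",round(s["time_s"],2),"ee",np.round(s["ee_pos"],4),"q",np.round(s["orientation"],3),"w",round(s["width"]*.0918,4))
    for c in cams:
        im=robot.read_camera(c)
        if save: cv2.imwrite(f"pics/{save}_{c}.png",im[:,:,::-1])
        for t in things: print(c,t,[(np.round(d["xyz"],3).tolist(),round(d["confidence"],2)) for d in robot.mark_of(t,c)[:3]])
if __name__=="__main__": look(*sys.argv[2:],save=sys.argv[1] if sys.argv[1]!="-" else None)
E
python3 w.py w1 bottle_large_blue holder_small_blue bottle_small_orange; python3 w.py - bottle_large_blue
```

```text
t 2.4 ee [ 0.3892 -0.2842  0.2687] q [ 0.     1.     0.004 -0.   ] w 0.0911
wrist bottle_large_blue [([0.388, -0.287, -0.003], 0.84)]
wrist holder_small_blue [([0.5, -0.406, 0.006], 0.72), ([0.477, -0.001, 0.003], 0.7)]
wrist bottle_small_orange [([0.44, -0.149, -0.004], 0.94)]
t 2.6 ee [ 0.3877 -0.2868  0.2684] q [-0.     1.    -0.001 -0.   ] w 0.0908
wrist bottle_large_blue [([0.388, -0.288, -0.001], 0.92)]
```

carry_out:
  moves:
    - {"dx":0,"dy":0,"dz":0.04,"rx":0,"ry":0,"rz":0,"jaw":0.091}
    - {"dx":0,"dy":0,"dz":0.08,"rx":0,"ry":0,"rz":0,"jaw":0.091}
    - {"dx":0,"dy":0,"dz":0.12,"rx":0,"ry":0,"rz":0,"jaw":0.091}
    - {"dx":0,"dy":0,"dz":0.16,"rx":0,"ry":0,"rz":0,"jaw":0.091}
    - {"dx":0,"dy":0,"dz":0.19,"rx":0,"ry":0,"rz":0,"jaw":0.091}
    - {"dx":0,"dy":0,"dz":0.205,"rx":0,"ry":0,"rz":0,"jaw":0.091}
    - {"dx":0,"dy":0,"dz":0.205,"rx":0,"ry":0,"rz":0,"jaw":0.091}
    - {"dx":0,"dy":0,"dz":0.205,"rx":0,"ry":0,"rz":0,"jaw":0.07}
    - {"dx":0,"dy":0,"dz":0.205,"rx":0,"ry":0,"rz":0,"jaw":0.06}
    - {"dx":0,"dy":0,"dz":0.205,"rx":0,"ry":0,"rz":0,"jaw":0.045}
    - {"dx":0,"dy":0,"dz":0.205,"rx":0,"ry":0,"rz":0,"jaw":0.045}
    - {"dx":0,"dy":0,"dz":0.205,"rx":0,"ry":0,"rz":0,"jaw":0.045}

```text
time_s: 3.9
ee_pos: [0.389, -0.2857, 0.0644]
orientation: [0.0, 1.0, 0.0, 0.0]
force: [-0.2, -0.4, 0.8]
width: 0.602
gripper_force: 0.0
```

carry_out:
  moves:
    - {"dx":0,"dy":0,"dz":0,"rx":0,"ry":0,"rz":0,"jaw":0.045}
    - {"dx":0,"dy":0,"dz":0,"rx":0,"ry":0,"rz":0,"jaw":0.045}
    - {"dx":0,"dy":0,"dz":-0.01,"rx":0,"ry":0,"rz":0,"jaw":0.045}
    - {"dx":0,"dy":0,"dz":-0.03,"rx":0,"ry":0,"rz":0,"jaw":0.045}
    - {"dx":0,"dy":0,"dz":-0.05,"rx":0,"ry":0,"rz":0,"jaw":0.045}
    - {"dx":0,"dy":0,"dz":-0.07,"rx":0,"ry":0,"rz":0,"jaw":0.045}
    - {"dx":0,"dy":0,"dz":-0.09,"rx":0,"ry":0,"rz":0,"jaw":0.045}
    - {"dx":0,"dy":0,"dz":-0.09,"rx":0,"ry":0,"rz":0,"jaw":0.045}

```text
time_s: 4.7
ee_pos: [0.3901, -0.2862, 0.1561]
orientation: [0.002, 1.0, 0.0, 0.002]
force: [0.8, -1.2, -2.0]
width: 0.585
gripper_force: 25.0
```

carry_out:
  moves:
    - {"dx":0.02,"dy":-0.007,"dz":0,"rx":0,"ry":0,"rz":0,"jaw":0.045}
    - {"dx":0.05,"dy":-0.017,"dz":0,"rx":0,"ry":0,"rz":0,"jaw":0.045}
    - {"dx":0.08,"dy":-0.027,"dz":0,"rx":0,"ry":0,"rz":0,"jaw":0.045}
    - {"dx":0.11,"dy":-0.038,"dz":0,"rx":0,"ry":0,"rz":0,"jaw":0.045}
    - {"dx":0.14,"dy":-0.048,"dz":0,"rx":0,"ry":0,"rz":0,"jaw":0.045}
    - {"dx":0.17,"dy":-0.058,"dz":0,"rx":0,"ry":0,"rz":0,"jaw":0.045}
    - {"dx":0.2,"dy":-0.068,"dz":0,"rx":0,"ry":0,"rz":0,"jaw":0.045}
    - {"dx":0.23,"dy":-0.079,"dz":0,"rx":0,"ry":0,"rz":0,"jaw":0.045}
    - {"dx":0.251,"dy":-0.086,"dz":0,"rx":0,"ry":0,"rz":0,"jaw":0.045}
    - {"dx":0.251,"dy":-0.086,"dz":0,"rx":0,"ry":0,"rz":0,"jaw":0.045}
    - {"dx":0.251,"dy":-0.086,"dz":0,"rx":0,"ry":0,"rz":0,"jaw":0.045}

```text
time_s: 5.8
ee_pos: [0.6387, -0.1984, 0.1518]
orientation: [-0.0, 1.0, 0.001, -0.001]
force: [-1.0, -0.1, -3.2]
width: 0.585
gripper_force: 25.0
```

```bash
python3 w.py w2 holder_large_blue bottle_large_blue holder_large_orange; python3 w.py - holder_large_blue
```

```text
t 5.8 ee [ 0.6387 -0.1984  0.1518] q [-0.     1.     0.001 -0.001] w 0.0537
wrist holder_large_blue [([0.642, -0.202, -0.001], 0.94)]
wrist bottle_large_blue [([0.639, -0.201, 0.085], 0.77)]
wrist holder_large_orange [([0.685, -0.023, -0.002], 0.96)]
t 6.0 ee [ 0.6383 -0.2003  0.1532] q [ 0.     1.    -0.    -0.001] w 0.0534
wrist holder_large_blue [([0.64, -0.204, -0.002], 0.61)]
```

View pics/w2_wrist.png

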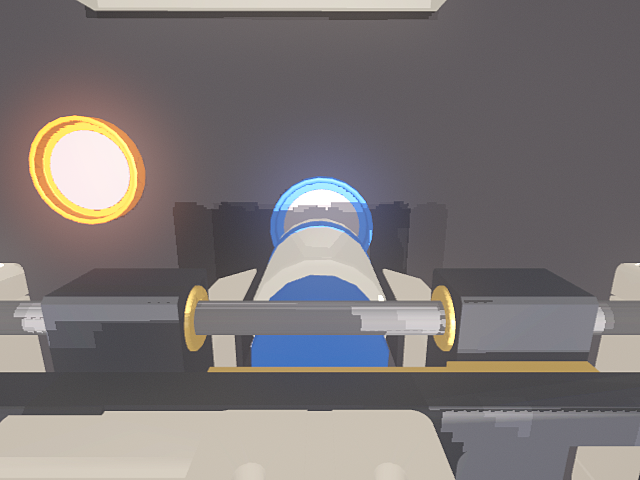

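The wrist picture shows the large bottle held upright, and the blue holder ring directly beneath it at about (322,225). All is aligned to within about 2 mm.

carry_out:
  moves:
    - {"dx":0.002,"dy":0.001,"dz":0.02,"rx":0,"ry":0,"rz":0,"jaw":0.045}
    - {"dx":0.002,"dy":0.001,"dz":0.04,"rx":0,"ry":0,"rz":0,"jaw":0.045}
    - {"dx":0.002,"dy":0.001,"dz":0.06,"rx":0,"ry":0,"rz":0,"jaw":0.045}
    - {"dx":0.002,"dy":0.001,"dz":0.07,"rx":0,"ry":0,"rz":0,"jaw":0.045}
    - {"dx":0.002,"dy":0.001,"dz":0.077,"rx":0,"ry":0,"rz":0,"jaw":0.045}
    - {"dx":0.002,"dy":0.001,"dz":0.081,"rx":0,"ry":0,"rz":0,"jaw":0.045}
    - {"dx":0.002,"dy":0.001,"dz":0.083,"rx":0,"ry":0,"rz":0,"jaw":0.045}
    - {"dx":0.002,"dy":0.001,"dz":0.083,"rx":0,"ry":0,"rz":0,"jaw":0.045}
    - {"dx":0.002,"dy":0.001,"dz":0.083,"rx":0,"ry":0,"rz":0,"jaw":0.045}

```text
time_s: 7.0
ee_pos: [0.6422, -0.2003, 0.0715]
orientation: [0.0, 1.0, 0.0, 0.001]
force: [-0.4, -0.3, -2.5]
width: 0.578
gripper_force: 25.0
```

carry_out:
  moves:
    - {"dx":0,"dy":0,"dz":0.001,"rx":0,"ry":0,"rz":0,"jaw":0.045}
    - {"dx":0,"dy":0,"dz":0.002,"rx":0,"ry":0,"rz":0,"jaw":0.045}
    - {"dx":0,"dy":0,"dz":0.002,"rx":0,"ry":0,"rz":0,"jaw":0.045}

```text
time_s: 7.3
ee_pos: [0.6421, -0.2003, 0.0694]
orientation: [0.0, 1.0, 0.0, 0.0]
force: [-1.1, -0.2, 0.2]
width: 0.583
gripper_force: 25.0
```

carry_out:
  moves:
    - {"dx":0,"dy":0,"dz":0,"rx":0,"ry":0,"rz":0,"jaw":0.06}
    - {"dx":0,"dy":0,"dz":0,"rx":0,"ry":0,"rz":0,"jaw":0.07}
    - {"dx":0,"dy":0,"dz":0,"rx":0,"ry":0,"rz":0,"jaw":0.085}
    - {"dx":0,"dy":0,"dz":0,"rx":0,"ry":0,"rz":0,"jaw":0.085}
    - {"dx":0,"dy":0,"dz":-0.03,"rx":0,"ry":0,"rz":0,"jaw":0.085}
    - {"dx":0,"dy":0,"dz":-0.07,"rx":0,"ry":0,"rz":0,"jaw":0.085}
    - {"dx":0,"dy":0,"dz":-0.11,"rx":0,"ry":0,"rz":0,"jaw":0.091}
    - {"dx":0,"dy":0,"dz":-0.15,"rx":0,"ry":0,"rz":0,"jaw":0.091}
    - {"dx":0,"dy":0,"dz":-0.18,"rx":0,"ry":0,"rz":0,"jaw":0.091}
    - {"dx":0,"dy":0,"dz":-0.18,"rx":0,"ry":0,"rz":0,"jaw":0.091}

```text
time_s: 8.3
ee_pos: [0.6448, -0.2004, 0.2548]
orientation: [0.001, 1.0, 0.0, 0.005]
force: [0.1, 0.4, 0.0]
width: 0.99
gripper_force: 0.0
```

carry_out:
  moves:
    - {"dx":-0.08,"dy":-0.1,"dz":0,"rx":0,"ry":0,"rz":0,"jaw":0.091}
    - {"dx":-0.08,"dy":-0.1,"dz":0,"rx":0,"ry":0,"rz":0,"jaw":0.091}
    - {"dx":-0.08,"dy":-0.1,"dz":0,"rx":0,"ry":0,"rz":0,"jaw":0.091}
    - {"dx":-0.16,"dy":-0.201,"dz":0,"rx":0,"ry":0,"rz":0,"jaw":0.091}
    - {"dx":-0.16,"dy":-0.201,"dz":0,"rx":0,"ry":0,"rz":0,"jaw":0.091}
    - {"dx":-0.16,"dy":-0.201,"dz":0,"rx":0,"ry":0,"rz":0,"jaw":0.091}
    - {"dx":-0.16,"dy":-0.201,"dz":0,"rx":0,"ry":0,"rz":0,"jaw":0.091}
    - {"dx":-0.16,"dy":-0.201,"dz":0,"rx":0,"ry":0,"rz":0,"jaw":0.091}

```text
time_s: 9.1
ee_pos: [0.4814, 0.0007, 0.2487]
orientation: [0.0, 1.0, 0.001, 0.0]
force: [0.0, -0.4, -0.5]
width: 0.994
gripper_force: 0.0
```

```bash
python3 w.py w3 bottle_large_orange holder_large_orange bottle_small_orange; python3 w.py - bottle_large_orange
python3 -c "
from w import look;look('bottle_large_blue','holder_large_blue','bottle_small_orange',cams=('top','scene'))"
```

```text
t 9.1 ee [0.4814 0.0007 0.2487] q [0.    1.    0.001 0.   ] w 0.0912
wrist bottle_large_orange [([0.364, 0.206, 0.004], 0.69), ([0.48, -0.0, 0.002], 0.63), ([0.38, -0.022, 0.001], 0.56)]
wrist holder_large_orange []
wrist bottle_small_orange []
t 9.3 ee [ 0.4822 -0.0005  0.2485] q [-0.     1.    -0.001 -0.   ] w 0.091
wrist bottle_large_orange [([0.477, 0.001, 0.002], 0.91), ([0.346, 0.119, 0.0], 0.7), ([0.378, -0.022, 0.0], 0.64)]
t 9.4 ee [ 4.820e-01 -1.000e-04  2.484e-01] q [-0.     1.    -0.001 -0.   ] w 0.0909
top bottle_large_blue []
top holder_large_blue [([0.64, -0.2, -0.004], 0.7), ([0.511, 0.426, 0.001], 0.41), ([0.642, -0.201, 0.004], 0.22)]
top bottle_small_orange [([0.446, -0.149, -0.002], 0.51), ([0.38, 0.294, 0.0], 0.19)]
scene bottle_large_blue [([0.64, -0.2, 0.013], 0.71)]
scene holder_large_blue [([0.64, -0.201, 0.008], 0.71), ([0.638, -0.198, -0.002], 0.57)]
scene bottle_small_orange [([0.446, -0.145, 0.002], 0.57)]
```

carry_out:
  moves:
    - {"dx":-0.002,"dy":0,"dz":0.04,"rx":0,"ry":0,"rz":0,"jaw":0.091}
    - {"dx":-0.002,"dy":0,"dz":0.08,"rx":0,"ry":0,"rz":0,"jaw":0.091}
    - {"dx":-0.002,"dy":0,"dz":0.12,"rx":0,"ry":0,"rz":0,"jaw":0.091}
    - {"dx":-0.002,"dy":0,"dz":0.15,"rx":0,"ry":0,"rz":0,"jaw":0.091}
    - {"dx":-0.002,"dy":0,"dz":0.175,"rx":0,"ry":0,"rz":0,"jaw":0.091}
    - {"dx":-0.002,"dy":0,"dz":0.185,"rx":0,"ry":0,"rz":0,"jaw":0.091}
    - {"dx":-0.002,"dy":0,"dz":0.185,"rx":0,"ry":0,"rz":0,"jaw":0.08}
    - {"dx":-0.002,"dy":0,"dz":0.185,"rx":0,"ry":0,"rz":0,"jaw":0.06}
    - {"dx":-0.002,"dy":0,"dz":0.185,"rx":0,"ry":0,"rz":0,"jaw":0.045}
    - {"dx":-0.002,"dy":0,"dz":0.185,"rx":0,"ry":0,"rz":0,"jaw":0.045}
    - {"dx":-0.002,"dy":0,"dz":0.185,"rx":0,"ry":0,"rz":0,"jaw":0.045}
    - {"dx":-0.002,"dy":0,"dz":0.185,"rx":0,"ry":0,"rz":0,"jaw":0.045}

```text
time_s: 11.0
ee_pos: [0.4802, 0.0001, 0.0646]
orientation: [0.001, 1.0, 0.0, 0.001]
force: [-1.1, -2.1, 5.7]
width: 0.582
gripper_force: 25.0
```

carry_out:
  moves:
    - {"dx":0,"dy":0,"dz":0,"rx":0,"ry":0,"rz":0,"jaw":0.045}
    - {"dx":0,"dy":0,"dz":0,"rx":0,"ry":0,"rz":0,"jaw":0.045}
    - {"dx":0,"dy":0,"dz":-0.01,"rx":0,"ry":0,"rz":0,"jaw":0.045}
    - {"dx":0,"dy":0,"dz":-0.03,"rx":0,"ry":0,"rz":0,"jaw":0.045}
    - {"dx":0,"dy":0,"dz":-0.05,"rx":0,"ry":0,"rz":0,"jaw":0.045}
    - {"dx":0,"dy":0,"dz":-0.07,"rx":0,"ry":0,"rz":0,"jaw":0.045}
    - {"dx":0,"dy":0,"dz":-0.09,"rx":0,"ry":0,"rz":0,"jaw":0.045}
    - {"dx":0,"dy":0,"dz":-0.09,"rx":0,"ry":0,"rz":0,"jaw":0.045}

```text
time_s: 11.8
ee_pos: [0.4812, 0.0011, 0.1562]
orientation: [0.0, 1.0, 0.0, 0.002]
force: [0.8, 0.5, -2.6]
width: 0.585
gripper_force: 25.0
```

carry_out:
  moves:
    - {"dx":0.02,"dy":0.002,"dz":0,"rx":0,"ry":0,"rz":0,"jaw":0.045}
    - {"dx":0.05,"dy":0.005,"dz":0,"rx":0,"ry":0,"rz":0,"jaw":0.045}
    - {"dx":0.08,"dy":0.008,"dz":0,"rx":0,"ry":0,"rz":0,"jaw":0.045}
    - {"dx":0.11,"dy":0.011,"dz":0,"rx":0,"ry":0,"rz":0,"jaw":0.045}
    - {"dx":0.14,"dy":0.015,"dz":0,"rx":0,"ry":0,"rz":0,"jaw":0.045}
    - {"dx":0.17,"dy":0.018,"dz":0,"rx":0,"ry":0,"rz":0,"jaw":0.045}
    - {"dx":0.195,"dy":0.021,"dz":0,"rx":0,"ry":0,"rz":0,"jaw":0.045}
    - {"dx":0.206,"dy":0.022,"dz":0,"rx":0,"ry":0,"rz":0,"jaw":0.045}
    - {"dx":0.206,"dy":0.022,"dz":0,"rx":0,"ry":0,"rz":0,"jaw":0.045}
    - {"dx":0.206,"dy":0.022,"dz":0,"rx":0,"ry":0,"rz":0,"jaw":0.045}

```text
time_s: 12.8
ee_pos: [0.6842, -0.0207, 0.1521]
orientation: [-0.0, 1.0, 0.001, -0.001]
force: [-0.5, 0.5, -3.1]
width: 0.586
gripper_force: 25.0
```

```bash
python3 w.py - holder_large_orange bottle_large_orange; python3 w.py - holder_large_orange holder_small_orange
```

```text
t 12.8 ee [ 0.6842 -0.0207  0.1521] q [-0.     1.     0.001 -0.001] w 0.0538
wrist holder_large_orange [([0.683, -0.026, -0.003], 0.95)]
wrist bottle_large_orange [([0.683, -0.018, 0.091], 0.69)]
t 12.95 ee [ 0.6844 -0.021   0.1533] q [ 0.     1.     0.001 -0.001] w 0.0532
wrist holder_large_orange [([0.682, -0.024, -0.004], 0.96)]
wrist holder_small_orange [([0.642, 0.223, -0.005], 0.94)]
```

carry_out:
  moves:
    - {"dx":0,"dy":0.002,"dz":0.02,"rx":0,"ry":0,"rz":0,"jaw":0.045}
    - {"dx":0,"dy":0.002,"dz":0.04,"rx":0,"ry":0,"rz":0,"jaw":0.045}
    - {"dx":0,"dy":0.002,"dz":0.06,"rx":0,"ry":0,"rz":0,"jaw":0.045}
    - {"dx":0,"dy":0.002,"dz":0.07,"rx":0,"ry":0,"rz":0,"jaw":0.045}
    - {"dx":0,"dy":0.002,"dz":0.077,"rx":0,"ry":0,"rz":0,"jaw":0.045}
    - {"dx":0,"dy":0.002,"dz":0.081,"rx":0,"ry":0,"rz":0,"jaw":0.045}
    - {"dx":0,"dy":0.002,"dz":0.083,"rx":0,"ry":0,"rz":0,"jaw":0.045}
    - {"dx":0,"dy":0.002,"dz":0.084,"rx":0,"ry":0,"rz":0,"jaw":0.045}
    - {"dx":0,"dy":0.002,"dz":0.085,"rx":0,"ry":0,"rz":0,"jaw":0.045}
    - {"dx":0,"dy":0.002,"dz":0.085,"rx":0,"ry":0,"rz":0,"jaw":0.045}
    - {"dx":0,"dy":0.002,"dz":0.085,"rx":0,"ry":0,"rz":0,"jaw":0.045}

```text
time_s: 14.2
ee_pos: [0.6861, -0.0231, 0.0697]
orientation: [0.0, 1.0, 0.0, 0.001]
force: [-0.5, -0.1, 2.5]
width: 0.583
gripper_force: 25.0
```

carry_out:
  moves:
    - {"dx":0,"dy":0,"dz":0,"rx":0,"ry":0,"rz":0,"jaw":0.06}
    - {"dx":0,"dy":0,"dz":0,"rx":0,"ry":0,"rz":0,"jaw":0.07}
    - {"dx":0,"dy":0,"dz":0,"rx":0,"ry":0,"rz":0,"jaw":0.085}
    - {"dx":0,"dy":0,"dz":0,"rx":0,"ry":0,"rz":0,"jaw":0.085}
    - {"dx":0,"dy":0,"dz":-0.03,"rx":0,"ry":0,"rz":0,"jaw":0.085}
    - {"dx":0,"dy":0,"dz":-0.07,"rx":0,"ry":0,"rz":0,"jaw":0.085}
    - {"dx":0,"dy":0,"dz":-0.11,"rx":0,"ry":0,"rz":0,"jaw":0.091}
    - {"dx":0,"dy":0,"dz":-0.15,"rx":0,"ry":0,"rz":0,"jaw":0.091}
    - {"dx":0,"dy":0,"dz":-0.18,"rx":0,"ry":0,"rz":0,"jaw":0.091}
    - {"dx":0,"dy":0,"dz":-0.18,"rx":0,"ry":0,"rz":0,"jaw":0.091}

```text
time_s: 15.2
ee_pos: [0.6886, -0.0226, 0.2549]
orientation: [0.0, 1.0, 0.0, 0.005]
force: [0.8, 0.4, 0.2]
width: 0.991
gripper_force: 0.0
```

carry_out:
  moves:
    - {"dx":-0.12,"dy":0.063,"dz":0,"rx":0,"ry":0,"rz":0,"jaw":0.091}
    - {"dx":-0.12,"dy":0.063,"dz":0,"rx":0,"ry":0,"rz":0,"jaw":0.091}
    - {"dx":-0.12,"dy":0.063,"dz":0,"rx":0,"ry":0,"rz":0,"jaw":0.091}
    - {"dx":-0.241,"dy":0.126,"dz":0,"rx":0,"ry":0,"rz":0,"jaw":0.091}
    - {"dx":-0.241,"dy":0.126,"dz":0,"rx":0,"ry":0,"rz":0,"jaw":0.091}
    - {"dx":-0.241,"dy":0.126,"dz":0,"rx":0,"ry":0,"rz":0,"jaw":0.091}
    - {"dx":-0.241,"dy":0.126,"dz":0,"rx":0,"ry":0,"rz":0,"jaw":0.091}
    - {"dx":-0.241,"dy":0.126,"dz":0,"rx":0,"ry":0,"rz":0,"jaw":0.091}

```text
time_s: 16.0
ee_pos: [0.4441, -0.15, 0.2487]
orientation: [0.0, 1.0, -0.001, 0.0]
force: [0.2, 0.7, 0.7]
width: 0.989
gripper_force: 0.0
```

```bash
python3 w.py w4 bottle_small_orange; python3 w.py - bottle_small_orange
```

```text
t 16.0 ee [ 0.4441 -0.15    0.2487] q [ 0.     1.    -0.001  0.   ] w 0.0908
wrist bottle_small_orange [([0.44, -0.15, 0.001], 0.58)]
t 16.1 ee [ 0.4457 -0.1486  0.2488] q [-0.     1.     0.001  0.001] w 0.0911
wrist bottle_small_orange [([0.439, -0.151, -0.0], 0.81)]
```

carry_out:
  moves:
    - {"dx":-0.003,"dy":0,"dz":0.04,"rx":0,"ry":0,"rz":0,"jaw":0.091}
    - {"dx":-0.003,"dy":0,"dz":0.08,"rx":0,"ry":0,"rz":0,"jaw":0.091}
    - {"dx":-0.003,"dy":0,"dz":0.12,"rx":0,"ry":0,"rz":0,"jaw":0.08}
    - {"dx":-0.003,"dy":0,"dz":0.16,"rx":0,"ry":0,"rz":0,"jaw":0.07}
    - {"dx":-0.003,"dy":0,"dz":0.19,"rx":0,"ry":0,"rz":0,"jaw":0.07}
    - {"dx":-0.003,"dy":0,"dz":0.203,"rx":0,"ry":0,"rz":0,"jaw":0.07}
    - {"dx":-0.003,"dy":0,"dz":0.203,"rx":0,"ry":0,"rz":0,"jaw":0.06}
    - {"dx":-0.003,"dy":0,"dz":0.203,"rx":0,"ry":0,"rz":0,"jaw":0.05}
    - {"dx":-0.003,"dy":0,"dz":0.203,"rx":0,"ry":0,"rz":0,"jaw":0.04}
    - {"dx":-0.003,"dy":0,"dz":0.203,"rx":0,"ry":0,"rz":0,"jaw":0.025}
    - {"dx":-0.003,"dy":0,"dz":0.203,"rx":0,"ry":0,"rz":0,"jaw":0.025}
    - {"dx":-0.003,"dy":0,"dz":0.203,"rx":0,"ry":0,"rz":0,"jaw":0.025}
  force: 15

```text
time_s: 17.4
ee_pos: [0.4424, -0.1498, 0.0467]
orientation: [0.001, 1.0, 0.0, 0.001]
force: [-0.2, -0.9, 7.1]
width: 0.367
gripper_force: 15.0
```

carry_out:
  moves:
    - {"dx":0,"dy":0,"dz":0,"rx":0,"ry":0,"rz":0,"jaw":0.025}
    - {"dx":0,"dy":0,"dz":0,"rx":0,"ry":0,"rz":0,"jaw":0.025}
    - {"dx":0,"dy":0,"dz":-0.01,"rx":0,"ry":0,"rz":0,"jaw":0.025}
    - {"dx":0,"dy":0,"dz":-0.03,"rx":0,"ry":0,"rz":0,"jaw":0.025}
    - {"dx":0,"dy":0,"dz":-0.06,"rx":0,"ry":0,"rz":0,"jaw":0.025}
    - {"dx":0,"dy":0,"dz":-0.09,"rx":0,"ry":0,"rz":0,"jaw":0.025}
    - {"dx":0,"dy":0,"dz":-0.12,"rx":0,"ry":0,"rz":0,"jaw":0.025}
    - {"dx":0,"dy":0,"dz":-0.14,"rx":0,"ry":0,"rz":0,"jaw":0.025}
    - {"dx":0,"dy":0,"dz":-0.14,"rx":0,"ry":0,"rz":0,"jaw":0.025}

```text
time_s: 18.3
ee_pos: [0.4434, -0.1498, 0.1889]
orientation: [0.001, 1.0, 0.0, 0.003]
force: [0.3, 0.8, -0.9]
width: 0.365
gripper_force: 15.0
```

carry_out:
  moves:
    - {"dx":0.01,"dy":-0.018,"dz":0,"rx":0,"ry":0,"rz":0,"jaw":0.025}
    - {"dx":0.028,"dy":-0.051,"dz":0,"rx":0,"ry":0,"rz":0,"jaw":0.025}
    - {"dx":0.048,"dy":-0.088,"dz":0,"rx":0,"ry":0,"rz":0,"jaw":0.025}
    - {"dx":0.068,"dy":-0.124,"dz":0,"rx":0,"ry":0,"rz":0,"jaw":0.025}
    - {"dx":0.088,"dy":-0.16,"dz":0,"rx":0,"ry":0,"rz":0,"jaw":0.025}
    - {"dx":0.108,"dy":-0.197,"dz":0,"rx":0,"ry":0,"rz":0,"jaw":0.025}
    - {"dx":0.128,"dy":-0.233,"dz":0,"rx":0,"ry":0,"rz":0,"jaw":0.025}
    - {"dx":0.148,"dy":-0.27,"dz":0,"rx":0,"ry":0,"rz":0,"jaw":0.025}
    - {"dx":0.168,"dy":-0.306,"dz":0,"rx":0,"ry":0,"rz":0,"jaw":0.025}
    - {"dx":0.186,"dy":-0.34,"dz":0,"rx":0,"ry":0,"rz":0,"jaw":0.025}
    - {"dx":0.197,"dy":-0.36,"dz":0,"rx":0,"ry":0,"rz":0,"jaw":0.025}
    - {"dx":0.203,"dy":-0.37,"dz":0,"rx":0,"ry":0,"rz":0,"jaw":0.025}

```text
time_s: 19.5
ee_pos: [0.6437, 0.2239, 0.1845]
orientation: [-0.001, 1.0, 0.002, -0.001]
force: [-0.6, 0.5, -1.7]
width: 0.369
gripper_force: 15.0
```

carry_out:
  moves:
    - {"dx":0,"dy":0,"dz":0.02,"rx":0,"ry":0,"rz":0,"jaw":0.025}
    - {"dx":0,"dy":0,"dz":0.05,"rx":0,"ry":0,"rz":0,"jaw":0.025}
    - {"dx":0,"dy":0,"dz":0.05,"rx":0,"ry":0,"rz":0,"jaw":0.025}
    - {"dx":0,"dy":0,"dz":0.05,"rx":0,"ry":0,"rz":0,"jaw":0.025}

```text
time_s: 19.9
ee_pos: [0.6437, 0.2195, 0.135]
orientation: [0.001, 1.0, -0.0, -0.001]
force: [0.3, 0.9, -0.5]
width: 0.371
gripper_force: 15.0
```

```bash
python3 w.py w5 holder_small_orange bottle_small_orange; python3 w.py - holder_small_orange  bottle_small_orange
```

```text
t 19.9 ee [0.6437 0.2195 0.135 ] q [ 0.001  1.    -0.    -0.001] w 0.0341
wrist holder_small_orange [([0.645, 0.224, -0.001], 0.66)]
wrist bottle_small_orange [([0.643, 0.219, 0.085], 0.74)]
t 20.05 ee [0.6454 0.2209 0.1375] q [-0.     1.     0.     0.001] w 0.0338
wrist holder_small_orange [([0.645, 0.221, -0.004], 0.63)]
wrist bottle_small_orange [([0.644, 0.221, 0.088], 0.71), ([0.644, 0.222, -0.004], 0.53)]
```

View pics/w5_wrist.png

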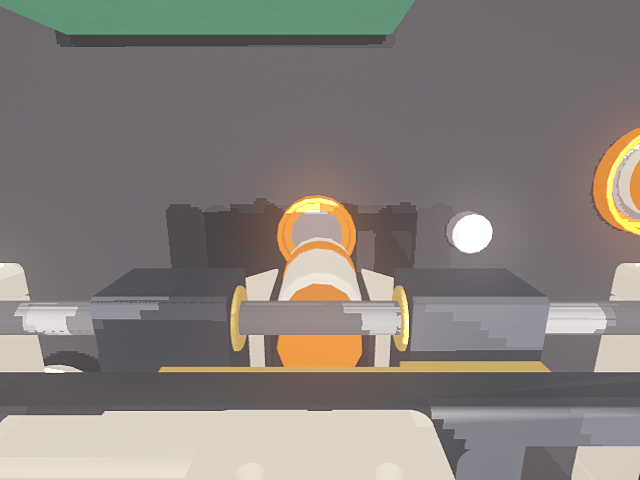

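The small orange bottle hangs upright over its holder ring at about (317,232), centred to about 1 mm. The small white stopper at (470,232) is well clear.

carry_out:
  moves:
    - {"dx":0,"dy":0,"dz":0.02,"rx":0,"ry":0,"rz":0,"jaw":0.025}
    - {"dx":0,"dy":0,"dz":0.04,"rx":0,"ry":0,"rz":0,"jaw":0.025}
    - {"dx":0,"dy":0,"dz":0.06,"rx":0,"ry":0,"rz":0,"jaw":0.025}
    - {"dx":0,"dy":0,"dz":0.07,"rx":0,"ry":0,"rz":0,"jaw":0.025}
    - {"dx":0,"dy":0,"dz":0.077,"rx":0,"ry":0,"rz":0,"jaw":0.025}
    - {"dx":0,"dy":0,"dz":0.081,"rx":0,"ry":0,"rz":0,"jaw":0.025}
    - {"dx":0,"dy":0,"dz":0.083,"rx":0,"ry":0,"rz":0,"jaw":0.025}
    - {"dx":0,"dy":0,"dz":0.084,"rx":0,"ry":0,"rz":0,"jaw":0.025}
    - {"dx":0,"dy":0,"dz":0.085,"rx":0,"ry":0,"rz":0,"jaw":0.025}
    - {"dx":0,"dy":0,"dz":0.085,"rx":0,"ry":0,"rz":0,"jaw":0.025}
    - {"dx":0,"dy":0,"dz":0.085,"rx":0,"ry":0,"rz":0,"jaw":0.025}

```text
time_s: 21.3
ee_pos: [0.6449, 0.2211, 0.0518]
orientation: [-0.0, 1.0, 0.0, 0.001]
force: [-1.9, -0.9, 5.1]
width: 0.368
gripper_force: 15.0
```

carry_out:
  moves:
    - {"dx":0,"dy":0,"dz":0,"rx":0,"ry":0,"rz":0,"jaw":0.04}
    - {"dx":0,"dy":0,"dz":0,"rx":0,"ry":0,"rz":0,"jaw":0.055}
    - {"dx":0,"dy":0,"dz":0,"rx":0,"ry":0,"rz":0,"jaw":0.07}
    - {"dx":0,"dy":0,"dz":0,"rx":0,"ry":0,"rz":0,"jaw":0.07}
    - {"dx":0,"dy":0,"dz":-0.03,"rx":0,"ry":0,"rz":0,"jaw":0.07}
    - {"dx":0,"dy":0,"dz":-0.07,"rx":0,"ry":0,"rz":0,"jaw":0.07}
    - {"dx":0,"dy":0,"dz":-0.11,"rx":0,"ry":0,"rz":0,"jaw":0.07}
    - {"dx":0,"dy":0,"dz":-0.15,"rx":0,"ry":0,"rz":0,"jaw":0.07}
    - {"dx":0,"dy":0,"dz":-0.2,"rx":0,"ry":0,"rz":0,"jaw":0.07}
    - {"dx":0,"dy":0,"dz":-0.2,"rx":0,"ry":0,"rz":0,"jaw":0.07}

```text
time_s: 22.3
ee_pos: [0.648, 0.2234, 0.2593]
orientation: [-0.002, 1.0, 0.0, 0.006]
force: [1.1, 0.9, 0.7]
width: 0.761
gripper_force: 0.0
```

```bash
python3 -c "
from plant import robot
print(robot.sense()['joint_positions'],robot.sense()['ee_pos'])"
```

```text
[ 0.07061567  0.60057771 -0.6719443   1.4468171   0.38671213  1.21430604
 -2.21656898] [0.64801415 0.22335696 0.2593236 ]
```

carry_out:
  moves:
    - {"dx":-0.02,"dy":0,"dz":0,"rx":0,"ry":0,"rz":-6,"jaw":0.07}
    - {"dx":-0.02,"dy":0,"dz":0,"rx":0,"ry":0,"rz":-6,"jaw":0.07}

```text
time_s: 22.5
ee_pos: [0.6226, 0.2216, 0.251]
orientation: [-0.0, 0.999, 0.054, -0.0]
force: [-0.3, 0.6, -0.8]
width: 0.764
gripper_force: 0.0
```

```bash
python3 -c "
from plant import robot
print(robot.sense()['joint_positions'],robot.sense()['ee_pos'],robot.sense()['orientation'])"
```

```text
[ 0.09477878  0.57944004 -0.70249326  1.51075588  0.3897524   1.19557217
 -2.13304332] [0.62257942 0.22164296 0.25104906] [-1.69678709e-06  9.98517276e-01  5.44348592e-02 -3.10052230e-04]
```

carry_out:
  moves:
    - {"dx":-0.024,"dy":-0.01,"dz":0,"rx":0,"ry":0,"rz":-8,"jaw":0.07}
    - {"dx":-0.048,"dy":-0.02,"dz":0,"rx":0,"ry":0,"rz":-16,"jaw":0.07}
    - {"dx":-0.072,"dy":-0.03,"dz":0,"rx":0,"ry":0,"rz":-24,"jaw":0.07}
    - {"dx":-0.096,"dy":-0.04,"dz":0,"rx":0,"ry":0,"rz":-32,"jaw":0.07}
    - {"dx":-0.12,"dy":-0.05,"dz":0,"rx":0,"ry":0,"rz":-40,"jaw":0.07}
    - {"dx":-0.144,"dy":-0.06,"dz":0,"rx":0,"ry":0,"rz":-48,"jaw":0.07}
    - {"dx":-0.168,"dy":-0.07,"dz":0,"rx":0,"ry":0,"rz":-56,"jaw":0.07}
    - {"dx":-0.192,"dy":-0.08,"dz":0,"rx":0,"ry":0,"rz":-64,"jaw":0.07}
    - {"dx":-0.216,"dy":-0.09,"dz":0,"rx":0,"ry":0,"rz":-72,"jaw":0.07}
    - {"dx":-0.235,"dy":-0.1,"dz":0,"rx":0,"ry":0,"rz":-80,"jaw":0.07}
    - {"dx":-0.235,"dy":-0.1,"dz":0,"rx":0,"ry":0,"rz":-84,"jaw":0.07}
    - {"dx":-0.235,"dy":-0.1,"dz":0,"rx":0,"ry":0,"rz":-84,"jaw":0.07}

```text
time_s: 23.7
ee_pos: [0.3802, 0.2959, 0.2507]
orientation: [-0.0, 0.707, 0.707, 0.0]
force: [1.2, 0.2, 0.6]
width: 0.762
gripper_force: 0.0
```

carry_out:
  moves:
    - {"dx":0,"dy":0,"dz":0,"rx":0,"ry":0,"rz":0,"jaw":0.07}
    - {"dx":0,"dy":0,"dz":0,"rx":0,"ry":0,"rz":0,"jaw":0.07}

```text
time_s: 23.9
ee_pos: [0.3809, 0.2953, 0.2507]
orientation: [-0.0, 0.708, 0.706, 0.0]
force: [0.6, -0.2, -0.6]
width: 0.761
gripper_force: 0.0
```

```bash
python3 w.py w6 bottle_small_blue; python3 w.py - bottle_small_blue; python3 -c "
from plant import robot
print(robot.sense()['joint_positions'])"
```

```text
t 23.9 ee [0.3809 0.2953 0.2507] q [-0.     0.708  0.706  0.   ] w 0.0699
wrist bottle_small_blue [([0.377, 0.297, 0.003], 0.61)]
t 24.0 ee [0.3807 0.2954 0.2507] q [-0.     0.708  0.707  0.   ] w 0.0702
wrist bottle_small_blue [([0.378, 0.294, 0.001], 0.73)]
[ 0.28089652  0.38521258 -1.19910911  1.94336732  0.40631843  1.08773914
 -1.08960433]
```

carry_out:
  moves:
    - {"dx":0,"dy":-0.001,"dz":0.04,"rx":0,"ry":0,"rz":0,"jaw":0.07}
    - {"dx":0,"dy":-0.001,"dz":0.08,"rx":0,"ry":0,"rz":0,"jaw":0.07}
    - {"dx":0,"dy":-0.001,"dz":0.12,"rx":0,"ry":0,"rz":0,"jaw":0.07}
    - {"dx":0,"dy":-0.001,"dz":0.16,"rx":0,"ry":0,"rz":0,"jaw":0.07}
    - {"dx":0,"dy":-0.001,"dz":0.19,"rx":0,"ry":0,"rz":0,"jaw":0.07}
    - {"dx":0,"dy":-0.001,"dz":0.205,"rx":0,"ry":0,"rz":0,"jaw":0.07}
    - {"dx":0,"dy":-0.001,"dz":0.205,"rx":0,"ry":0,"rz":0,"jaw":0.06}
    - {"dx":0,"dy":-0.001,"dz":0.205,"rx":0,"ry":0,"rz":0,"jaw":0.05}
    - {"dx":0,"dy":-0.001,"dz":0.205,"rx":0,"ry":0,"rz":0,"jaw":0.04}
    - {"dx":0,"dy":-0.001,"dz":0.205,"rx":0,"ry":0,"rz":0,"jaw":0.025}
    - {"dx":0,"dy":-0.001,"dz":0.205,"rx":0,"ry":0,"rz":0,"jaw":0.025}
    - {"dx":0,"dy":-0.001,"dz":0.205,"rx":0,"ry":0,"rz":0,"jaw":0.025}

```text
time_s: 25.3
ee_pos: [0.3799, 0.2958, 0.0465]
orientation: [0.0, 0.707, 0.707, 0.001]
force: [-0.1, -0.2, 5.6]
width: 0.364
gripper_force: 15.0
```

carry_out:
  moves:
    - {"dx":0,"dy":0,"dz":0,"rx":0,"ry":0,"rz":0,"jaw":0.025}
    - {"dx":0,"dy":0,"dz":0,"rx":0,"ry":0,"rz":0,"jaw":0.025}
    - {"dx":0,"dy":0,"dz":-0.01,"rx":0,"ry":0,"rz":0,"jaw":0.025}
    - {"dx":0,"dy":0,"dz":-0.03,"rx":0,"ry":0,"rz":0,"jaw":0.025}
    - {"dx":0,"dy":0,"dz":-0.06,"rx":0,"ry":0,"rz":0,"jaw":0.025}
    - {"dx":0,"dy":0,"dz":-0.09,"rx":0,"ry":0,"rz":0,"jaw":0.025}
    - {"dx":0,"dy":0,"dz":-0.12,"rx":0,"ry":0,"rz":0,"jaw":0.025}
    - {"dx":0,"dy":0,"dz":-0.14,"rx":0,"ry":0,"rz":0,"jaw":0.025}
    - {"dx":0,"dy":0,"dz":-0.14,"rx":0,"ry":0,"rz":0,"jaw":0.025}

```text
time_s: 26.2
ee_pos: [0.3803, 0.2968, 0.1886]
orientation: [0.001, 0.707, 0.707, 0.002]
force: [0.3, -0.2, -1.6]
width: 0.364
gripper_force: 15.0
```

carry_out:
  moves:
    - {"dx":-0.015,"dy":0.005,"dz":0,"rx":0,"ry":0,"rz":0,"jaw":0.025}
    - {"dx":-0.04,"dy":0.014,"dz":0,"rx":0,"ry":0,"rz":0,"jaw":0.025}
    - {"dx":-0.07,"dy":0.024,"dz":0,"rx":0,"ry":0,"rz":0,"jaw":0.025}
    - {"dx":-0.1,"dy":0.034,"dz":0,"rx":0,"ry":0,"rz":0,"jaw":0.025}
    - {"dx":-0.13,"dy":0.044,"dz":0,"rx":0,"ry":0,"rz":0,"jaw":0.025}
    - {"dx":-0.16,"dy":0.054,"dz":0,"rx":0,"ry":0,"rz":0,"jaw":0.025}
    - {"dx":-0.19,"dy":0.064,"dz":0,"rx":0,"ry":0,"rz":0,"jaw":0.025}
    - {"dx":-0.22,"dy":0.074,"dz":0,"rx":0,"ry":0,"rz":0,"jaw":0.025}
    - {"dx":-0.25,"dy":0.084,"dz":0,"rx":0,"ry":0,"rz":0,"jaw":0.025}
    - {"dx":-0.28,"dy":0.094,"dz":0,"rx":0,"ry":0,"rz":0,"jaw":0.025}
    - {"dx":-0.296,"dy":0.1,"dz":0,"rx":0,"ry":0,"rz":0,"jaw":0.025}
    - {"dx":-0.296,"dy":0.1,"dz":0,"rx":0,"ry":0,"rz":0,"jaw":0.025}

```text
time_s: 27.4
ee_pos: [0.4794, -0.0034, 0.1848]
orientation: [-0.0, 0.709, 0.706, -0.001]
force: [-0.6, -0.1, -0.7]
width: 0.367
gripper_force: 15.0
```

carry_out:
  moves:
    - {"dx":-0.02,"dy":0.001,"dz":0,"rx":0,"ry":0,"rz":0,"jaw":0.025}
    - {"dx":-0.06,"dy":0.003,"dz":0,"rx":0,"ry":0,"rz":0,"jaw":0.025}
    - {"dx":-0.1,"dy":0.005,"dz":0,"rx":0,"ry":0,"rz":0,"jaw":0.025}
    - {"dx":-0.14,"dy":0.007,"dz":0,"rx":0,"ry":0,"rz":0,"jaw":0.025}
    - {"dx":-0.18,"dy":0.009,"dz":0,"rx":0,"ry":0,"rz":0,"jaw":0.025}
    - {"dx":-0.22,"dy":0.011,"dz":0,"rx":0,"ry":0,"rz":0,"jaw":0.025}
    - {"dx":-0.26,"dy":0.013,"dz":0,"rx":0,"ry":0,"rz":0,"jaw":0.025}
    - {"dx":-0.3,"dy":0.015,"dz":0,"rx":0,"ry":0,"rz":0,"jaw":0.025}
    - {"dx":-0.34,"dy":0.017,"dz":0,"rx":0,"ry":0,"rz":0,"jaw":0.025}
    - {"dx":-0.375,"dy":0.018,"dz":0,"rx":0,"ry":0,"rz":0,"jaw":0.025}
    - {"dx":-0.398,"dy":0.019,"dz":0,"rx":0,"ry":0,"rz":0,"jaw":0.025}
    - {"dx":-0.408,"dy":0.019,"dz":0,"rx":0,"ry":0,"rz":0,"jaw":0.025}

```text
time_s: 28.6
ee_pos: [0.4982, -0.4098, 0.1848]
orientation: [-0.0, 0.708, 0.707, 0.0]
force: [0.4, -0.3, -0.5]
width: 0.366
gripper_force: 15.0
```

carry_out:
  moves:
    - {"dx":0,"dy":0,"dz":0.02,"rx":0,"ry":0,"rz":0,"jaw":0.025}
    - {"dx":0,"dy":0,"dz":0.05,"rx":0,"ry":0,"rz":0,"jaw":0.025}
    - {"dx":0,"dy":0,"dz":0.05,"rx":0,"ry":0,"rz":0,"jaw":0.025}
    - {"dx":0,"dy":0,"dz":0.05,"rx":0,"ry":0,"rz":0,"jaw":0.025}

```text
time_s: 29.0
ee_pos: [0.4989, -0.4063, 0.1357]
orientation: [-0.001, 0.706, 0.708, 0.0]
force: [0.7, -0.7, -0.5]
width: 0.369
gripper_force: 15.0
```

```bash
python3 w.py w7 holder_small_blue bottle_small_blue; python3 w.py - holder_small_blue bottle_small_blue
```

```text
t 29.0 ee [ 0.4989 -0.4063  0.1357] q [-0.001  0.706  0.708  0.   ] w 0.0339
wrist holder_small_blue [([0.498, -0.407, 0.002], 0.82)]
wrist bottle_small_blue [([0.496, -0.406, 0.09], 0.85)]
t 29.15 ee [ 0.4999 -0.408   0.1375] q [0.001 0.707 0.708 0.   ] w 0.034
wrist holder_small_blue [([0.497, -0.406, 0.001], 0.81)]
wrist bottle_small_blue [([0.499, -0.41, 0.09], 0.67)]
```

View pics/w7_wrist.png

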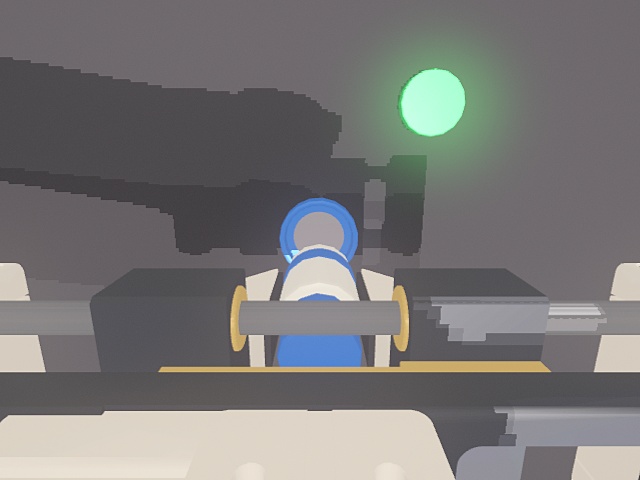

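The small blue bottle hangs upright over the blue ring at about (319,235), centred to about 1 mm. Lowering it.

carry_out:
  moves:
    - {"dx":0,"dy":-0.001,"dz":0.02,"rx":0,"ry":0,"rz":0,"jaw":0.025}
    - {"dx":0,"dy":-0.001,"dz":0.04,"rx":0,"ry":0,"rz":0,"jaw":0.025}
    - {"dx":0,"dy":-0.001,"dz":0.06,"rx":0,"ry":0,"rz":0,"jaw":0.025}
    - {"dx":0,"dy":-0.001,"dz":0.07,"rx":0,"ry":0,"rz":0,"jaw":0.025}
    - {"dx":0,"dy":-0.001,"dz":0.077,"rx":0,"ry":0,"rz":0,"jaw":0.025}
    - {"dx":0,"dy":-0.001,"dz":0.081,"rx":0,"ry":0,"rz":0,"jaw":0.025}
    - {"dx":0,"dy":-0.001,"dz":0.083,"rx":0,"ry":0,"rz":0,"jaw":0.025}
    - {"dx":0,"dy":-0.001,"dz":0.084,"rx":0,"ry":0,"rz":0,"jaw":0.025}
    - {"dx":0,"dy":-0.001,"dz":0.085,"rx":0,"ry":0,"rz":0,"jaw":0.025}
    - {"dx":0,"dy":-0.001,"dz":0.085,"rx":0,"ry":0,"rz":0,"jaw":0.025}
    - {"dx":0,"dy":-0.001,"dz":0.085,"rx":0,"ry":0,"rz":0,"jaw":0.025}

```text
time_s: 30.4
ee_pos: [0.4981, -0.4086, 0.0516]
orientation: [0.001, 0.707, 0.707, 0.0]
force: [-1.3, -0.6, 4.4]
width: 0.367
gripper_force: 15.0
```

carry_out:
  moves:
    - {"dx":0,"dy":0,"dz":0,"rx":0,"ry":0,"rz":0,"jaw":0.04}
    - {"dx":0,"dy":0,"dz":0,"rx":0,"ry":0,"rz":0,"jaw":0.055}
    - {"dx":0,"dy":0,"dz":0,"rx":0,"ry":0,"rz":0,"jaw":0.07}
    - {"dx":0,"dy":0,"dz":0,"rx":0,"ry":0,"rz":0,"jaw":0.07}
    - {"dx":0,"dy":0,"dz":-0.03,"rx":0,"ry":0,"rz":0,"jaw":0.07}
    - {"dx":0,"dy":0,"dz":-0.07,"rx":0,"ry":0,"rz":0,"jaw":0.07}
    - {"dx":0,"dy":0,"dz":-0.11,"rx":0,"ry":0,"rz":0,"jaw":0.07}
    - {"dx":0,"dy":0,"dz":-0.15,"rx":0,"ry":0,"rz":0,"jaw":0.07}
    - {"dx":0,"dy":0,"dz":-0.2,"rx":0,"ry":0,"rz":0,"jaw":0.07}
    - {"dx":0,"dy":0,"dz":-0.2,"rx":0,"ry":0,"rz":0,"jaw":0.07}

```text
time_s: 31.4
ee_pos: [0.5015, -0.4093, 0.2584]
orientation: [0.006, 0.707, 0.707, 0.001]
force: [0.5, 0.2, 0.3]
width: 0.76
gripper_force: 0.0
```

carry_out:
  moves:
    - {"dx":-0.1,"dy":-0.15,"dz":0,"rx":0,"ry":0,"rz":0,"jaw":0.07}
    - {"dx":-0.1,"dy":-0.15,"dz":0,"rx":0,"ry":0,"rz":0,"jaw":0.07}
    - {"dx":-0.1,"dy":-0.15,"dz":0,"rx":0,"ry":0,"rz":0,"jaw":0.07}
    - {"dx":-0.1,"dy":-0.15,"dz":0,"rx":0,"ry":0,"rz":0,"jaw":0.07}
    - {"dx":-0.1,"dy":-0.15,"dz":0,"rx":0,"ry":0,"rz":0,"jaw":0.07}
    - {"dx":-0.1,"dy":-0.15,"dz":0,"rx":0,"ry":0,"rz":0,"jaw":0.07}

```text
time_s: 32.0
ee_pos: [0.3468, -0.5088, 0.2503]
orientation: [-0.0, 0.708, 0.707, 0.0]
force: [0.1, 0.8, -0.3]
width: 0.758
gripper_force: 0.0
```

```bash
python3 -c "
from w import look;look('bottle_small_blue','bottle_small_orange','bottle_large_orange','bottle_large_blue','bottle_white','dish',cams=('scene','top'),save='end')"
```

```text
t 32.0 ee [ 0.3468 -0.5088  0.2503] q [-0.     0.708  0.707  0.   ] w 0.0696
scene bottle_small_blue [([0.496, -0.407, 0.004], 0.91)]
scene bottle_small_orange [([0.653, 0.223, 0.008], 0.57)]
scene bottle_large_orange [([0.382, -0.026, 0.003], 0.88), ([0.365, 0.199, -0.003], 0.88), ([0.346, 0.12, -0.002], 0.8)]
scene bottle_large_blue [([0.642, -0.202, 0.01], 0.81)]
scene bottle_white [([0.466, 0.161, 0.003], 0.85), ([0.65, 0.22, -0.001], 0.36)]
scene dish [([0.508, 0.428, 0.004], 0.56)]
top bottle_small_blue [([0.5, -0.411, 0.006], 0.65)]
top bottle_small_orange [([0.648, 0.222, 0.003], 0.59)]
top bottle_large_orange [([0.384, -0.025, -0.001], 0.93), ([0.69, -0.022, 0.005], 0.84), ([0.344, 0.115, 0.0], 0.73)]
top bottle_large_blue [([0.64, -0.203, 0.008], 0.81)]
top bottle_white [([0.464, 0.166, 0.002], 0.69)]
top dish [([0.509, 0.426, 0.001], 0.81), ([0.499, -0.412, 0.007], 0.41)]
```

View pics/end_scene.png

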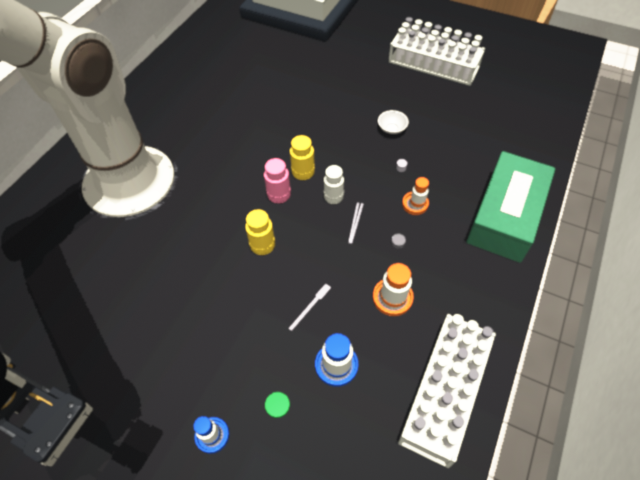

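View pics/end_top.png

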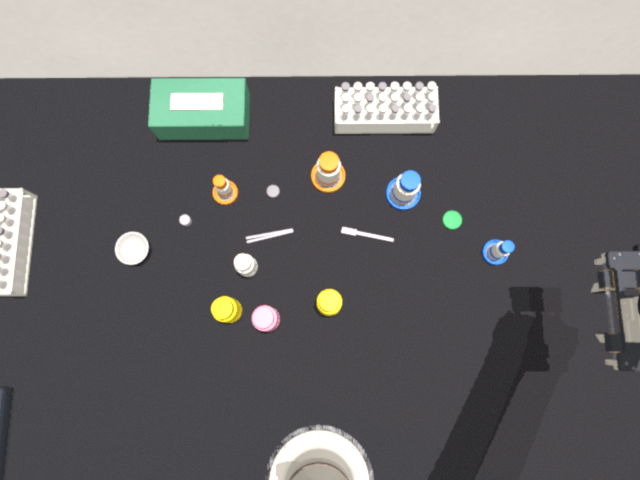

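In the scene view all four bottles stand upright in their matching holders: large blue (337,358), large orange (395,290), small orange (418,195) and small blue (207,432). The top view agrees. The white-capped bottle and the bowl have not moved, and the arm is clear of everything.

```bash
python3 -c "
from plant import robot
print(robot.close_job())"
```

```text
the job is handed in; nothing more can be done
None
```

The job is handed in at about 32 s: all four orange- and blue-capped bottles stand upright in their matching holders, and the white-capped bottle and the bowl were left where they stood.

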